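# Swap the honey for the tin in the slide-out tray behind the timer and the spice jar

## Task

We need the food tin out of the slide-out tray under the wall cabinet and are done with the honey. The kitchen timer and the spice jar stand in the tray's way: first set them aside on the worktop, then pull the tray all the way out, stand the tin on the chopping board and put the honey jar into the compartment the tin came from. Finally push the tray fully home and put the timer and the spice jar back where they stood; everything stays upright.

Things in the scene. Friction and masses are not known exactly. Their poses are not given: they have to be found in the camera images.
- timer: cream wind-up kitchen timer, a rounded block 51 mm deep (x -21 to +30 mm), 62 mm wide (y), 62 mm high, round dial on its -x face, which looks roughly to the robot; loose, 0.13 kg; origin on the underside, z up. Grip its two sides along its y axis. Stands on the worktop in the tray's way, left or right of the spice jar; to be put back within 15 mm of there (any facing).
- spice_jar: slim glass spice jar with a black cap, 41 mm diameter, 105 mm high; loose, 0.11 kg; origin: centre of the underside, z up. Stands on the worktop in the tray's way, beside the timer; to be put back within 15 mm of there.
- tin: printed food tin with a bare metal top, 57 mm diameter, 72 mm high; loose, 0.18 kg; origin: centre of the underside; z up. At the start it stands in the left or the right compartment of the tray's front row, under the wall cabinet.
- shaker: cream ceramic shaker with a black top, 45 mm diameter, 78 mm high; loose; origin: centre of the underside, z up. Stands in the other compartment of the front row and stays there. (A shaker just like it stands in the row behind, with a tea light.)
- honey: honey jar with a brown cap, 61 mm diameter, 82 mm high; loose, 0.29 kg; origin: centre of the underside; z up. At the start it stands on the open worktop to the left of the tray. (The coffee maker behind the open worktop, 330 mm high, begins at about x = 0.66: keep the gripper clear of it and of the wall cabinet, whose front is at x = 0.63, 0.45 m up.)
- chopping_board: dark wooden chopping board with a hanging hole near its +y end, 130 mm (x) by 190 mm (y), top 18 mm above the worktop; fixed; origin: centre of the underside. The tin must stand wholly on it. From x = 0.42 to 0.60, y = 0.08 to 0.50 the worktop holds only this board and the honey jar (one near the tray, one farther left); things can be set aside there.
- slide_tray (a joint): slide of the wooden slide-out tray, 0 = fully home, 0.12 m = all the way out (end stop); goes out along the tray's -x axis, towards the robot; needs 2 to 4 N and stays where it is left. The tray is 166 mm wide at its front panel, whose face lies 35 mm behind the handle bar's middle; going out it sweeps the worktop before it.
- tray_handle (a point): middle of the steel bar handle on the tray's front, 36 mm above the worktop; bar 10 mm thick, 100 mm long along the tray's y axis, 30 mm clear of the front panel, whose top is 44 mm above the worktop. Grip it from above, across the bar. Moves with the tray; its axes are the tray's (x along the slide, away from the robot; y left; z up).
- tray_left (a point): centre of the floor of the left (+y) compartment of the tray's front row, 16 mm above the worktop; compartment 69 (x) by 70 mm, dividers 20 mm high above the floor, outer side walls 28 mm. Moves with the tray. Taller things in the row behind keep 55 mm or more from this point; 34 mm before it is the front panel, as high as the side walls.
- tray_right (a point): the same for the right compartment, 76 mm beside the left one.

How it is judged:
On the way, in this order (a step that is already met when the one before it is completed fails the run):
1. the timer and the spice jar stand upright on the worktop beside the tray's path, the tray still home (value of joint slide_tray below 0.02 m and (y of timer in the frame of tray_handle above 0.115 m or y of timer in the frame of tray_handle below -0.115 m) and angle between each of timer, spice_jar's own z axis and vertical below 0.12 rad and linear speed of each of timer, spice_jar below 0.02 m/s and height (world z) of timer between -0.01 and 0.03 m and (y of spice_jar in the frame of tray_handle above 0.115 m or y of spice_jar in the frame of tray_handle below -0.115 m) and height (world z) of spice_jar between -0.01 and 0.03 m), for 0.2 s.
2. the tray is pulled out, at least 110 mm (value of joint slide_tray above 0.11 m), for 0.2 s.
3. the tin stands on the chopping board and the honey jar in the free compartment, the tray still out (value of joint slide_tray above 0.09 m and x of tin in the frame of chopping_board between -0.04 and 0.04 m and y of tin in the frame of chopping_board between -0.07 and 0.07 m and z of tin in the frame of chopping_board between 0.012 and 0.024 m and angle between each of tin, honey's own z axis and vertical below 0.12 rad and linear speed of each of tin, honey below 0.02 m/s and ((horizontal distance between honey and tray_left below 0.009 m and z of honey in the frame of tray_left between -0.004 and 0.004 m) or (horizontal distance between honey and tray_right below 0.009 m and z of honey in the frame of tray_right between -0.004 and 0.004 m))), for 0.2 s.
4. the tray is pushed fully home (value of joint slide_tray below 0.008 m), for 0.2 s.
At the end, for the whole second after the job is handed in: Tray home (8 mm); tin upright, wholly on the board; honey jar upright on the floor of the compartment the tin left, within 9 mm of its centre; timer and spice jar upright within 15 mm of where they stood; shaker upright in its own compartment; all at rest and released (value of joint slide_tray below 0.008 m and x of tin in the frame of chopping_board between -0.04 and 0.04 m and y of tin in the frame of chopping_board between -0.07 and 0.07 m and z of tin in the frame of chopping_board between 0.012 and 0.024 m and angle between each of tin, honey, timer, spice_jar, shaker's own z axis and vertical below 0.12 rad and linear speed of each of tin, honey, timer, spice_jar below 0.02 m/s and ((horizontal distance between honey and tray_left below 0.009 m and z of honey in the frame of tray_left between -0.004 and 0.004 m) or (horizontal distance between honey and tray_right below 0.009 m and z of honey in the frame of tray_right between -0.004 and 0.004 m)) and distance of each of timer, spice_jar from where it was at the start of the episode below 0.015 m and distance of shaker from where it was at the start of the episode below 0.03 m); the robot touches nothing.
It fails at once if the timer, the spice jar, the tin, the honey jar or the shaker is tipped over (angle between any of timer, spice_jar, tin, honey, shaker's own z axis and vertical above 0.7 rad).
It also fails if it takes over 141 s, if anything falls off the work surface, if the arm or the gripper's body presses on something with over 40 N, if the wrist force passes 120 N, or if a joint passes its speed limit or range.

## Robot

A 7-joint arm with a two-finger parallel gripper is mounted at the origin on a cart in front of the work surface, level with it; the furniture and walls round the work are solid. World frame = base frame: x ahead of the robot, y to its left, z up, the work surface at z = 0. Lengths are in m, angles in rad, forces in N, time in s.
With the tool pointing down it reaches from about 0.425 to 0.875 m from the base axis. Payload 9.9 kg.
Tool frame: the origin (TCP) lies between the finger pads; the fingertips stand 8 mm ahead of it and the grasp point (between the pads) lies 11 mm behind it (arm.tip_reach is the distance from the TCP to the fingertips, in m); z points along the fingers, y is the line along which they close (so a half turn about z gives the same grasp; the last joint's range is limited). The gripper opens to 85 mm and grips with 20 to 120 N. Pads are 22 mm wide; open, the fingers measure 114 mm over their backs; the gripper's body (76 mm by 85 mm) begins 54 mm behind the grasp point. The pads swing forward as they close: fully open they stand 13 mm farther back than shut.
Start: joints at [-1.311, 0.576, 0.025, 1.437, -0.015, 1.129, -0.057], TCP at [0.228, 0.636, 0.209] pointing down, gripper open.
Joint ranges: [-2.76, 2.76], [-0.34, 2.15], [-1.52, 1.57], [0.19, 2.46], [-1.09, 4.23], [0.17, 1.99], [-2.82, 2.82]. Speed limits (rad/s): [2.22, 2.22, 3.01, 3.01, 3.14, 3.14, 3.14].

## Interface

Orientations are given as a unit quaternion [x, y, z, w].
In Python, from workcell import arm, viewer, workorder, telemetry gives the robot as it stands (arm), with the cameras (viewer), the job (workorder) and the readings (telemetry).
- The arm moves only by the tool shift_gripper, called as name([rows], argument=value, ...), one row to a line, values as JSON. Schema: {"type":"object","properties":{"ticks":{"type":"array","items":{"type":"object","properties":{"wx":{"type":"number"},"wy":{"type":"number"},"wz":{"type":"number"},"sx":{"type":"number"},"sy":{"type":"number"},"sz":{"type":"number"},"finger_gap":{"type":"number"}},"additionalProperties":false,"required":["finger_gap"]},"minItems":1,"maxItems":10},"clamp_n":{"type":"number"},"only":{"type":"string"},"quiet":{"type":"boolean"},"lines":{"type":"string"}},"required":["ticks"],"additionalProperties":false}. ticks is a list of rows, 1 to 10 of them, each an object with the fields wx, wy, wz (a rotation vector in units of 0.1 rad), sx, sy, sz (the shift in units of 25 mm), finger_gap (the opening from 0.0 (shut) to 1.0 (fully open)); a field left out counts as zero (the opening has to be given); each row is the pose to reach, as a shift and turn from the pose commanded when the call began, along the tool's axes at that moment; what a row does not reach only later rows make up. A row lasts 1/8 s, in which the tool goes at most 0.0625 m and 0.188 rad, less where a joint would pass 70% of its speed; a pose out of reach is approached as far as the arm can. The fingers move at their own pace and stop on an object; clamp_n is the grip in N (left out, the last holds). Time passes only in rows, so rows that do not move let the fingers close. The tool returns the time, the measured TCP pose, the force, the opening and the grip force at its end. only (a regular expression) keeps the lines of the reply that match it, lines (a string "A,B") keeps lines A to B, and quiet returns only ok. Input that does not fit is refused with a message, and nothing moves.
- telemetry.read_state(): the state, without advancing time (a new reading comes with each control period).
- viewer.snapshot(name): name is "scene" or "side" or "wrist"; returns the picture (420x560x3 uint8, blue, green, red); there is no depth.
- viewer.camera_model(name): a dict with "vertical_fov" (degrees; the focal length in pixels is half the picture's height over the tangent of half this angle, whatever the lens; pixels are square), "cx", "cy" (the principal point, pixels), "origin" and "orientation" of the camera in the world; the wrist camera has in their place "hand_eye" (4x4, takes a point from camera to tool coordinates, whose origin is the TCP and whose axes are the flange's). Camera axes: x right, y down, z forward; pixel columns grow to the right and rows downward; lengths in m; the calibration is good to about 2 mm. A picture is of the moment at which its call begins: read the wrist's pose just before it. camera_model takes no time and is no camera call.
- workorder.sign_off(): hands the job in; it is judged then, once.
The state is a dict: "clock": time; "joint_positions": joint angles; "dq": joint speeds; "joint_efforts": joint torques, N m; "tool_pos": TCP position; "tool_rot": TCP orientation; "wrist_force": force on the tool from outside, world axes, zero at the start; "torque": the same for the moment, N m; "width": opening from 0.0 (shut) to 1.0 (fully open); "grasp_force": force on a finger pad.
Only numpy, scipy, OpenCV 4.12 (cv2) and the standard library are available. Lean on these libraries where they do the work, as an engineer would, in place of code of your own. Each camera call takes 0.05 s, during which the arm holds its last target. There are 200 camera calls.

## Working session

There is one attempt and no reset: what is moved stays moved. The work goes in short steps, Python scripts to look and compute and a tool call to move; the robot and the scene stay as the last step left them, time stands still between calls to the robot, and variables do not carry over. Pictures are saved under pics/ and viewed, at most 14 in all, crops included, and the job is handed in when it is done.

```bash
ls; mkdir -p pics; cat > h.py <<'E'
import numpy as np, cv2
from workcell import arm, viewer, workorder, telemetry
from scipy.spatial.transform import Rotation as R
def cam(name):
    m=viewer.camera_model(name); f=210/np.tan(np.radians(m["vertical_fov"])/2)
    if name=="wrist":
        s=telemetry.read_state(); T=np.eye(4); T[:3,:3]=R.from_quat(s["tool_rot"]).as_matrix(); T[:3,3]=s["tool_pos"]
        W=T@np.array(m["hand_eye"]); return f,m["cx"],m["cy"],W[:3,3],W[:3,:3]
    return f,m["cx"],m["cy"],np.array(m["origin"]),R.from_quat(m["orientation"]).as_matrix()
def ray(c,u,v):
    f,cx,cy,o,M=c; d=M@np.array([(u-cx)/f,(v-cy)/f,1]); return o,d/np.linalg.norm(d)
def onz(c,u,v,z):
    o,d=ray(c,u,v); return o+d*(z-o[2])/d[2]
def proj(c,p):
    f,cx,cy,o,M=c; q=M.T@(np.array(p)-o); return np.array([cx+f*q[0]/q[2],cy+f*q[1]/q[2]])
def tri(*rs):
    A=sum(np.eye(3)-np.outer(d,d) for o,d in rs); b=sum((np.eye(3)-np.outer(d,d))@o for o,d in rs)
    return np.linalg.solve(A,b)
def tool(p):  # world point -> shift in tool axes
    s=telemetry.read_state(); return R.from_quat(s["tool_rot"]).as_matrix().T@(np.array(p)-s["tool_pos"])
E
python3 - <<'E'
from h import *
for n in ["scene","side","wrist"]:
    m=viewer.camera_model(n); print(n,m); cv2.imwrite(f"pics/{n}0.png",viewer.snapshot(n))
s=telemetry.read_state(); print(s); print(R.from_quat(s["tool_rot"]).as_matrix().round(3))
E
```

```text
pics
workcell.py
scene {'vertical_fov': 48.233397378489016, 'cx': 270.7422757326953, 'cy': 201.8974210365278, 'origin': array([ 0.06940289, -0.43334109,  0.76692197]), 'orientation': array([ 0.84945781, -0.33302868,  0.14279767, -0.38356506])}
side {'vertical_fov': 46.20016910971124, 'cx': 285.7735748205219, 'cy': 216.9723933857464, 'origin': array([ 0.35533436, -0.87670208,  0.46959718]), 'orientation': array([ 0.81866302, -0.08249733,  0.06304807, -0.56480969])}
wrist {'vertical_fov': 69.83891698568613, 'cx': 278.4285829280283, 'cy': 207.18027553134453, 'hand_eye': array([[-6.41745102e-04, -9.50252319e-01, -3.11480527e-01,
         7.85514453e-02],
       [ 9.99999794e-01, -6.08204950e-04, -2.04817960e-04,
         3.10284996e-04],
       [ 5.18474269e-06, -3.11480594e-01,  9.50252514e-01,
        -1.65236836e-01],
       [ 0.00000000e+00,  0.00000000e+00,  0.00000000e+00,
         1.00000000e+00]])}
{'clock': 0.15, 'joint_positions': array([-1.31079277,  0.57631   ,  0.02484888,  1.43769432, -0.01499243,
        1.12901343, -0.05649083]), 'dq': array([ 0.00109964, -0.0027023 ,  0.00083462, -0.00279455, -0.00103003,
        0.00032014, -0.00148176]), 'joint_efforts': array([ 1.94988126e-03, -7.66264772e+01,  2.25228913e+00, -2.86179239e+01,
        1.54781062e-02,  9.87649953e-03,  6.47834767e-06]), 'tool_pos': array([0.22739266, 0.63515787, 0.20886751]), 'tool_rot': array([ 1.71034009e-01,  9.85264930e-01, -6.15854413e-04, -7.38723493e-05]), 'wrist_force': array([-0.0021699 ,  0.41354967, -0.29077212]), 'torque': array([ 0.03918264, -0.0058555 , -0.00504315]), 'grasp_force': 0.0, 'width': 1.0030244682581373}
[[-0.941  0.337 -0.   ]
 [ 0.337  0.941 -0.001]
 [-0.    -0.001 -1.   ]]
```

View pics/scene0.png

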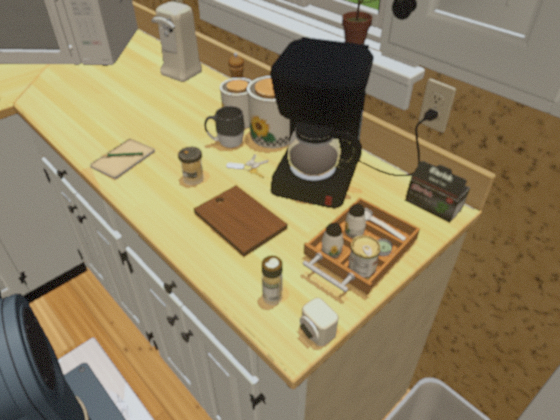

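View pics/side0.png

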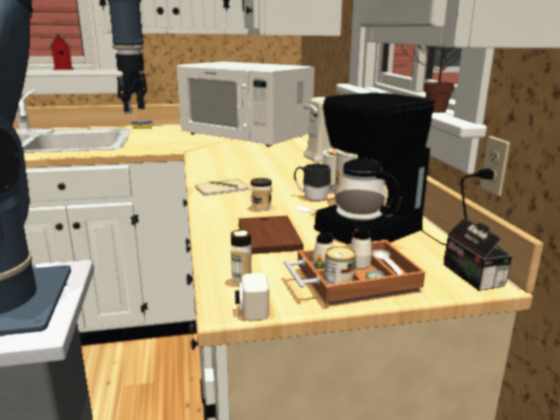

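The scene view shows the spice jar (cap at 272,262), timer (320,322), tray handle (308,264)-(347,288), tin in the right compartment (365,245), shaker left of it (333,235), board (240,219) and honey (191,160). The side view agrees: jar (241,237), timer (254,296), tin (340,258), honey (261,187).

```bash
python3 - <<'E'
from h import *
s=cam("scene"); d=cam("side")
def t(n,a,b):
    p=tri(ray(s,*a),ray(d,*b)); print(n,p.round(3),(proj(s,p)-a).round(1),(proj(d,p)-b).round(1))
t("spicecap",(272,258),(241,233)); t("tin top",(365,244),(340,254)); t("honey top",(190,153),(261,182))
t("shaker top",(333,226),(323,237))
for n,u in dict(h1=(308,264),h2=(347,288)).items(): print(n,onz(s,*u,.036).round(3))
for n,u in dict(t1=(304,308),t2=(328,300),t3=(337,311),t4=(314,320)).items(): print(n,onz(s,*u,.062).round(3))
for n,u in dict(b1=(195,218),b2=(236,188),b3=(286,221),b4=(245,250)).items(): print(n,onz(s,*u,.018).round(3))
E
```

```text
spicecap [0.458 0.002 0.104] [-0.7  1.3] [ 1.1 -0.9]
tin top [ 0.631 -0.082  0.082] [-0.4  0.7] [ 0.7 -0.6]
honey top [0.563 0.42  0.077] [-0.1  0.2] [ 0.1 -0.1]
shaker top [ 0.62  -0.007  0.086] [-0.4  0.7] [ 0.7 -0.6]
h1 [ 0.544 -0.014  0.036]
h2 [ 0.555 -0.108  0.036]
t1 [ 0.447 -0.096  0.062]
t2 [ 0.492 -0.114  0.062]
t3 [ 0.486 -0.141  0.062]
t4 [ 0.442 -0.126  0.062]
b1 [0.465 0.273 0.018]
b2 [0.603 0.291 0.018]
b3 [0.611 0.121 0.018]
b4 [0.485 0.117 0.018]
```

```bash
cat >> h.py <<'E'
R0=np.array([[-1,0,0],[0,1,0],[0,0,-1.]])
def to(p,yaw=0.):  # row (rotvec, shift) for tool down, tool y = world y turned by yaw
    s=telemetry.read_state(); Rc=R.from_quat(s["tool_rot"])
    Rt=R.from_euler("z",yaw)*R.from_matrix(R0)
    print(((Rc.inv()*Rt).as_rotvec()).round(3), tool(p).round(4), "dist",np.linalg.norm(np.array(p)-s["tool_pos"]).round(3))
E
python3 -c "
from h import *
to((.42,.40,.26),0); to((.44,-.03,.28),0)"
```

```text
[-0.001 -0.    -0.344] [-0.2606 -0.1565 -0.0509] dist 0.308
[-0.001 -0.    -0.344] [-0.4243 -0.5547 -0.0704] dist 0.702
```

The rows are not in the units I measure in: shifts go in units of 25 mm and turns go in units of 0.1 rad. I convert before sending: -0.44 m is -17.6, -0.385 m is -15.4, -0.344 rad is -3.44.

shift_gripper([
  {"wz": -0.7,"sx": -2,"sy": -1.2,"sz": -0.4,"finger_gap": 1},
  {"wz": -1.4,"sx": -4.16,"sy": -2.52,"sz": -0.8,"finger_gap": 1},
  {"wz": -2.1,"sx": -6.24,"sy": -3.76,"sz": -1.2,"finger_gap": 1},
  {"wz": -2.8,"sx": -8.32,"sy": -5,"sz": -1.6,"finger_gap": 1},
  {"wz": -3.44,"sx": -10.4,"sy": -6.24,"sz": -2,"finger_gap": 1},
  {"wz": -3.44,"sx": -11.4,"sy": -8.52,"sz": -2.2,"finger_gap": 1},
  {"wz": -3.44,"sx": -12.4,"sy": -10.8,"sz": -2.4,"finger_gap": 1},
  {"wz": -3.44,"sx": -13.4,"sy": -13.08,"sz": -2.56,"finger_gap": 1},
  {"wz": -3.44,"sx": -14.4,"sy": -15.36,"sz": -2.72,"finger_gap": 1},
  {"wz": -3.44,"sx": -15.4,"sy": -17.6,"sz": -2.8,"finger_gap": 1},
])

```text
clock: 1.4
tool_pos: [0.4415, 0.0894, 0.2798]
tool_rot: [-0.0, 1.0, 0.0, 0.0]
wrist_force: [1.1, -0.4, -0.3]
width: 1.002
grasp_force: 0.0
```

shift_gripper([
  {"sy": -2.4,"finger_gap": 1},
  {"sy": -4.8,"finger_gap": 1},
  {"sy": -4.8,"finger_gap": 1},
  {"sy": -4.8,"finger_gap": 1},
])

```text
clock: 1.9
tool_pos: [0.4416, -0.0281, 0.2794]
tool_rot: [0.0, 1.0, 0.0, -0.0]
wrist_force: [1.4, 0.2, 0.8]
width: 1.0
grasp_force: 0.0
```

```bash
python3 - <<'E'
from h import *
s=telemetry.read_state();print(s["tool_pos"],s["joint_positions"]); to((.44,-.03,.28))
cv2.imwrite("pics/w1.png",viewer.snapshot("wrist"))
E
```

```text
[ 0.44164377 -0.02805943  0.27942614] [-0.19273398  0.1628211   0.17927681  1.9025223  -0.03327237  1.07921919
  1.57058372]
[ 0. -0. -0.] [ 0.0016 -0.0019 -0.0006] dist 0.003
```

View pics/w1.png

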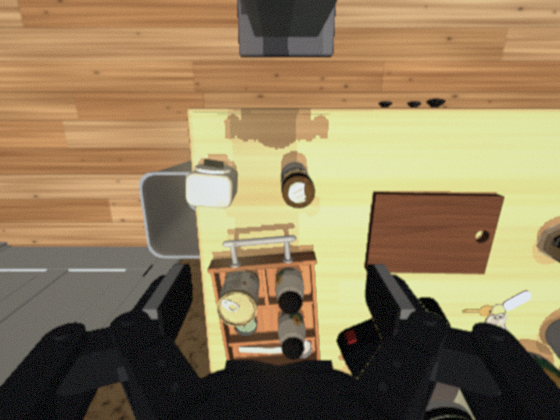

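Wrist view 1: timer top (211,187), spice cap (298,189), handle bar (226–293,243), tin top (238,307), shaker top (290,297), board (434,232). I'll take a second wrist view for height and save enlarged crops.

shift_gripper([
  {"sx": -1.2,"sy": 1,"sz": 0.8,"finger_gap": 1},
  {"sx": -2.4,"sy": 2,"sz": 1.6,"finger_gap": 1},
  {"sx": -2.4,"sy": 2,"sz": 1.6,"finger_gap": 1},
  {"sx": -2.4,"sy": 2,"sz": 1.6,"finger_gap": 1},
], lines="1,2")

```text
clock: 2.45
tool_pos: [0.5012, 0.0223, 0.2393]
```

```bash
python3 - <<'E'
from h import *
np.save("w2c.npy",np.array([*telemetry.read_state()["tool_pos"],*telemetry.read_state()["tool_rot"]]))
c=cam("wrist")
for n,p in dict(spice=(.458,.002,.105),tin=(.631,-.082,.088),timer=(.467,-.12,.062),hand=(.55,-.061,.036)).items(): print(n,proj(c,p).round())
b=viewer.snapshot("wrist");cv2.imwrite("pics/w2.png",b)
a=cv2.imread("pics/w1.png")
A=cv2.resize(a[140:340,180:330],None,fx=2.6,fy=2.6,interpolation=cv2.INTER_CUBIC)
u0=int(proj(c,(.55,-.061,.036))[0])-75
v0=int(proj(c,(.55,-.061,.036))[1])-105
print("crop2 origin",u0,v0)
v0=max(v0,0)
B=cv2.resize(b[v0:v0+200,u0:u0+150],None,fx=2.6,fy=2.6,interpolation=cv2.INTER_CUBIC)
cv2.imwrite("pics/crop.png",np.hstack([A,B]))
E
```

```text
spice [258. 147.]
tin [193. 289.]
timer [153. 150.]
hand [214. 212.]
crop2 origin 139 107
```

View pics/crop.png

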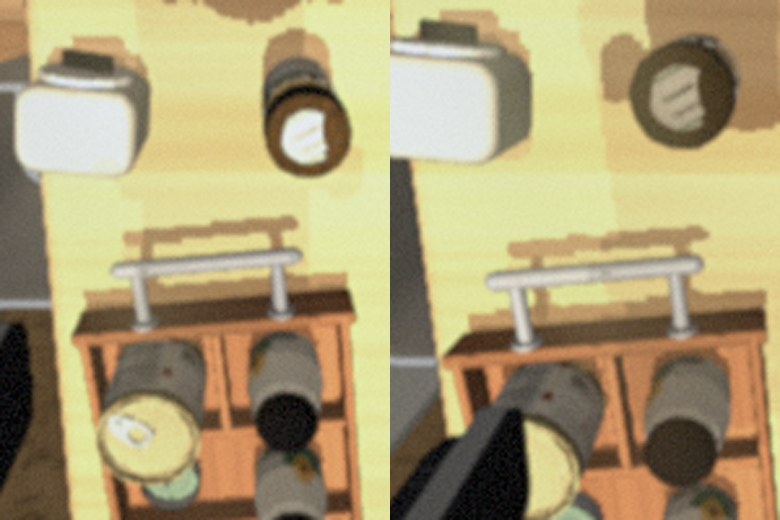

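Crops: left (view 1) spice cap centre (307,132), timer top face (74,130) with −0.1 rad yaw, handle ends (115,270)/(298,256), tin top (148,437), shaker (287,419); right (view 2) cap (683,93), handle ends (490,282)/(700,264), shaker (682,451).

```bash
python3 - <<'E'
from h import *
m=cam("wrist")
H=np.array(viewer.camera_model("wrist")["hand_eye"])
def C(p,q):
    T=np.eye(4);T[:3,:3]=R.from_quat(q).as_matrix();T[:3,3]=p;W=T@H;return m[0],m[1],m[2],W[:3,3],W[:3,:3]
c1=C([.44164,-.02806,.27943],[0,1,0,0]); w=np.load("w2c.npy"); c2=C(w[:3],w[3:])
f1=lambda x,y:(180+x/2.6,140+y/2.6)
f2=lambda x,y:(139+(x-390)/2.6,107+y/2.6)
def t(n,a,b):
    p=tri(ray(c1,*f1(*a)),ray(c2,*f2(*b))); print(n,p.round(4),(proj(c1,p)-f1(*a)).round(1),(proj(c2,p)-f2(*b)).round(1)); return p
t("cap",(307,132),(683.5,93.5)); t("shaker",(287,419),(682,451)); 
a=t("h1",(115,270),(490,282)); b=t("h2",(298,256),(700,264)); print("yaw",np.arctan2(-(b-a)[0],(b-a)[1]),(a+b)/2,np.linalg.norm(b-a))
t("timer rb corner",(122,170),(490,157))
print("tin",onz(c1,*f1(148.5,437.5),.088)); print("timer",[onz(c1,*f1(*q),.062).round(3) for q in ((25,88),(128,92),(122,174),(17,163),(74,130))])
# timer mask in both
for n,c in (("w1",c1),("w2",c2)):
    im=cv2.imread(f"pics/{n}.png"); hsv=cv2.cvtColor(im,cv2.COLOR_BGR2HSV)
    k=((hsv[...,1]<60)&(hsv[...,2]>190)).astype(np.uint8); k=cv2.morphologyEx(k,cv2.MORPH_OPEN,np.ones((5,5)))
    for q in cv2.findContours(k,0,2)[0]:
        if cv2.contourArea(q)>600: r=cv2.minAreaRect(q); print(n,np.round(r[0],1),np.round(r[1],1),round(r[2],1),onz(c,*r[0],.062).round(4))
E
```

```text
cap [ 0.4554 -0.0048  0.1   ] [ 0.2 -0.2] [-0.3  0.3]
shaker [ 0.6255 -0.0114  0.0772] [-0.1  0.2] [ 0.1 -0.2]
h1 [ 0.5547 -0.1092  0.0359] [-0.1  0.1] [ 0.1 -0.1]
h2 [ 0.5453 -0.0042  0.0365] [ 0.2 -0.2] [-0.2  0.2]
yaw 0.08960648665286447 [ 0.54997403 -0.05671549  0.03619945] 0.10542255206030499
timer rb corner [ 0.49   -0.0993  0.0478] [ 0.3 -0.4] [-0.3  0.4]
tin [ 0.62915396 -0.08635111  0.088     ]
timer [array([ 0.443, -0.143,  0.062]), array([ 0.445, -0.092,  0.062]), array([ 0.488, -0.097,  0.062]), array([ 0.482, -0.151,  0.062]), array([ 0.465, -0.12 ,  0.062])]
w1 [208.  190.5] [33. 44.] 90.0 [ 0.4654 -0.1209  0.062 ]
w2 [152.3 148.6] [54.6 39.4] 4.1 [ 0.4655 -0.1202  0.062 ]
```

```bash
python3 -c "
from h import *
to((.4655,-.1205,.13),-.1);to((.4655,-.1205,.026),-.1)"
```

```text
[-0.    -0.     0.101] [ 0.0358 -0.1422  0.1097] dist 0.183
[-0.    -0.     0.101] [ 0.0358 -0.1421  0.2137] dist 0.259
```

shift_gripper([
  {"wz": 0.3,"sx": 0.4,"sy": -2,"sz": 1.2,"finger_gap": 1},
  {"wz": 0.6,"sx": 0.8,"sy": -4,"sz": 2.4,"finger_gap": 1},
  {"wz": 1,"sx": 1.44,"sy": -5.68,"sz": 4,"finger_gap": 1},
  {"wz": 1,"sx": 1.44,"sy": -5.68,"sz": 5.2,"finger_gap": 1},
  {"wz": 1,"sx": 1.44,"sy": -5.68,"sz": 6.4,"finger_gap": 1},
  {"wz": 1,"sx": 1.44,"sy": -5.68,"sz": 7.6,"finger_gap": 1},
  {"wz": 1,"sx": 1.44,"sy": -5.68,"sz": 8.548,"finger_gap": 1},
  {"wz": 1,"sx": 1.44,"sy": -5.68,"sz": 8.548,"finger_gap": 1},
  {"wz": 1,"sx": 1.44,"sy": -5.68,"sz": 8.548,"finger_gap": 0},
  {"wz": 1,"sx": 1.44,"sy": -5.68,"sz": 8.548,"finger_gap": 0},
], clamp_n=40)

```text
clock: 3.75
tool_pos: [0.4664, -0.1209, 0.0274]
tool_rot: [0.05, 0.999, -0.0, 0.001]
wrist_force: [-1.1, -0.2, 5.0]
width: 0.71
grasp_force: 41.9
```

shift_gripper([
  {"finger_gap": 0},
  {"finger_gap": 0},
  {"finger_gap": 0},
])

```text
clock: 4.12
tool_pos: [0.4664, -0.1209, 0.0273]
tool_rot: [0.05, 0.999, -0.0, 0.001]
wrist_force: [-1.5, -0.4, 6.4]
width: 0.711
grasp_force: 42.1
```

```bash
python3 -c "
from h import *
to((.4655,-.1205,.026),-.1);to((.45,.46,.17),-.1);to((.45,.46,.027),-.1)"
```

```text
[-0.     0.002  0.   ] [0.0009 0.0003 0.0013] dist 0.002
[-0.     0.002  0.   ] [ 0.0739  0.5763 -0.143 ] dist 0.598
[-0.     0.002  0.   ] [0.0743 0.5763 0.    ] dist 0.581
```

Scaled: 0.14 m is 5.6, -0.05 m is -2.

shift_gripper([
  {"sz": -0.8,"finger_gap": 0},
  {"sz": -2,"finger_gap": 0},
  {"sz": -3.6,"finger_gap": 0},
  {"sz": -5.2,"finger_gap": 0},
  {"sx": 0.2,"sy": 1.6,"sz": -6,"finger_gap": 0},
  {"sx": 0.4,"sy": 3.6,"sz": -6,"finger_gap": 0},
  {"sx": 0.8,"sy": 5.6,"sz": -6,"finger_gap": 0},
  {"sx": 1.2,"sy": 7.6,"sz": -6,"finger_gap": 0},
  {"sx": 1.6,"sy": 9.6,"sz": -6,"finger_gap": 0},
  {"sx": 1.84,"sy": 11.6,"sz": -6,"finger_gap": 0},
])

```text
clock: 5.38
tool_pos: [0.4484, 0.1742, 0.177]
tool_rot: [0.05, 0.999, 0.0, 0.001]
wrist_force: [0.4, -0.2, -0.3]
width: 0.708
grasp_force: 44.8
```

shift_gripper([
  {"sx": 0.4,"sy": 2,"finger_gap": 0},
  {"sx": 0.56,"sy": 4,"finger_gap": 0},
  {"sx": 0.72,"sy": 6,"finger_gap": 0},
  {"sx": 0.88,"sy": 8,"finger_gap": 0},
  {"sx": 1.04,"sy": 9.8,"finger_gap": 0},
  {"sx": 1.12,"sy": 11.08,"finger_gap": 0},
  {"sx": 1.12,"sy": 11.48,"finger_gap": 0},
  {"sx": 1.12,"sy": 11.48,"sz": 1.2,"finger_gap": 0},
  {"sx": 1.12,"sy": 11.48,"sz": 2.8,"finger_gap": 0},
  {"sx": 1.12,"sy": 11.48,"sz": 4.4,"finger_gap": 0},
])

```text
clock: 6.62
tool_pos: [0.4502, 0.46, 0.0659]
tool_rot: [0.05, 0.999, 0.0, 0.001]
wrist_force: [-0.5, -0.3, -1.1]
width: 0.716
grasp_force: 44.8
```

```bash
python3 -c "
from h import *
to((.45,.46,.028),-.1)"
```

```text
[ 0.001  0.001 -0.001] [ 0.0002 -0.      0.0379] dist 0.038
```

shift_gripper([
  {"sz": 0.8,"finger_gap": 0},
  {"sz": 1.32,"finger_gap": 0},
  {"sz": 1.54,"finger_gap": 0},
  {"sz": 1.54,"finger_gap": 0},
  {"sz": 1.54,"finger_gap": 0},
  {"sz": 1.54,"finger_gap": 1},
  {"sz": 1.54,"finger_gap": 1},
  {"sz": 1.54,"finger_gap": 1},
])

```text
clock: 7.62
tool_pos: [0.4496, 0.4611, 0.0274]
tool_rot: [0.05, 0.999, 0.0, 0.0]
wrist_force: [0.9, 0.1, 0.3]
width: 0.999
grasp_force: 0.0
```

```bash
python3 -c "
from h import *
to((.4562,-.0042,.2),.0);to((.4562,-.0042,.16),0)"
```

```text
[ 0.   0.  -0.1] [-0.0529 -0.4623 -0.1726] dist 0.496
[ 0.   0.  -0.1] [-0.0529 -0.4623 -0.1326] dist 0.484
```

Scaled: -0.17 m is -6.8, -0.462 m is -18.48, -0.1 rad is -1.

shift_gripper([
  {"sz": -2,"finger_gap": 1},
  {"sz": -4.4,"finger_gap": 1},
  {"wz": -0.2,"sx": -0.2,"sy": -2,"sz": -5.8,"finger_gap": 1},
  {"wz": -0.4,"sx": -0.4,"sy": -4.4,"sz": -5.8,"finger_gap": 1},
  {"wz": -0.6,"sx": -0.8,"sy": -6.8,"sz": -5.8,"finger_gap": 1},
  {"wz": -0.8,"sx": -1.04,"sy": -9.2,"sz": -5.8,"finger_gap": 1},
  {"wz": -1,"sx": -1.32,"sy": -11.6,"sz": -5.8,"finger_gap": 1},
  {"wz": -1,"sx": -1.6,"sy": -14,"sz": -5.8,"finger_gap": 1},
  {"wz": -1,"sx": -1.88,"sy": -16.4,"sz": -5.8,"finger_gap": 1},
  {"wz": -1,"sx": -2.12,"sy": -18.48,"sz": -5.8,"finger_gap": 1},
])

```text
clock: 8.88
tool_pos: [0.4561, -0.0063, 0.1726]
tool_rot: [0.0, 1.0, -0.0, 0.0]
wrist_force: [0.6, -0.6, -0.9]
width: 1.002
grasp_force: 0.0
```

shift_gripper([
  {"finger_gap": 1},
  {"finger_gap": 1},
])

```text
clock: 9.12
tool_pos: [0.4564, -0.0035, 0.1724]
tool_rot: [0.0, 1.0, 0.0, 0.0]
wrist_force: [0.1, 1.0, 0.7]
width: 0.998
grasp_force: 0.0
```

```bash
python3 - <<'E'
from h import *
to((.4557,-.0045,.054),0)
c=cam("wrist"); print(proj(c,(.4557,-.0045,.105))); cv2.imwrite("pics/w3.png",viewer.snapshot("wrist"))
E
```

```text
[ 0.001  0.    -0.   ] [ 0.0007 -0.0011  0.1184] dist 0.118
[277.39235207 208.99227007]
```

View pics/w3.png

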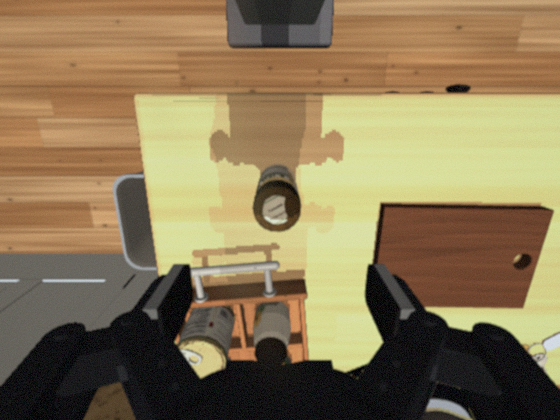

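The cap is at (277,206), within about 2 mm of the prediction, and the timer's spot is clear. I'm descending to grip.

shift_gripper([
  {"sx": 0.06,"sy": -0.04,"sz": 1.6,"finger_gap": 1},
  {"sx": 0.06,"sy": -0.04,"sz": 3.2,"finger_gap": 1},
  {"sx": 0.06,"sy": -0.04,"sz": 4.2,"finger_gap": 1},
  {"sx": 0.06,"sy": -0.04,"sz": 4.72,"finger_gap": 1},
  {"sx": 0.06,"sy": -0.04,"sz": 4.72,"finger_gap": 1},
  {"sx": 0.06,"sy": -0.04,"sz": 4.72,"finger_gap": 0},
  {"sx": 0.06,"sy": -0.04,"sz": 4.72,"finger_gap": 0},
  {"sx": 0.06,"sy": -0.04,"sz": 4.72,"finger_gap": 0},
  {"sx": 0.06,"sy": -0.04,"sz": 4.72,"finger_gap": 0},
  {"sx": 0.06,"sy": -0.04,"sz": 4.72,"finger_gap": 0},
], clamp_n=40)

```text
clock: 10.42
tool_pos: [0.4553, -0.0049, 0.0552]
tool_rot: [-0.0, 1.0, 0.0, 0.001]
wrist_force: [-1.3, 0.5, 7.6]
width: 0.465
grasp_force: 39.4
```

```bash
python3 -c "
from h import *
to((.455,.355,.055),0)"
```

```text
[0.    0.002 0.   ] [3.000e-04 3.599e-01 3.000e-04] dist 0.36
```

Scaled: 0.36 m is 14.4, 0.33 m is 13.2.

shift_gripper([
  {"sz": -0.8,"finger_gap": 0},
  {"sz": -2,"finger_gap": 0},
  {"sy": 1.2,"sz": -2.8,"finger_gap": 0},
  {"sy": 3.2,"sz": -2.8,"finger_gap": 0},
  {"sy": 5.2,"sz": -2.8,"finger_gap": 0},
  {"sy": 7.2,"sz": -2.8,"finger_gap": 0},
  {"sy": 9.2,"sz": -2.8,"finger_gap": 0},
  {"sy": 11.2,"sz": -2.8,"finger_gap": 0},
  {"sy": 13.2,"sz": -2.8,"finger_gap": 0},
  {"sy": 14.4,"sz": -2.8,"finger_gap": 0},
])

```text
clock: 11.68
tool_pos: [0.4539, 0.358, 0.1245]
tool_rot: [-0.001, 1.0, 0.001, 0.0]
wrist_force: [0.8, -0.4, -1.0]
width: 0.458
grasp_force: 40.9
```

shift_gripper([
  {"finger_gap": 0},
  {"sz": 1.2,"finger_gap": 0},
  {"sz": 2.2,"finger_gap": 0},
  {"sz": 2.8,"finger_gap": 0},
  {"sz": 2.82,"finger_gap": 0},
  {"sz": 2.82,"finger_gap": 0},
  {"sz": 2.82,"finger_gap": 1},
  {"sz": 2.82,"finger_gap": 1},
  {"sz": 2.82,"finger_gap": 1},
])

```text
clock: 12.8
tool_pos: [0.4548, 0.355, 0.0539]
tool_rot: [-0.0, 1.0, 0.0, 0.0]
wrist_force: [-1.0, -0.3, -1.0]
width: 0.999
grasp_force: 0.0
```

```bash
python3 -c "
from h import *
s=telemetry.read_state()['tool_pos'];print(s)
to((.55,-.057,.16),.09); to((s[0],s[1],.16),.09);"
```

```text
[0.45477321 0.35504076 0.05394806]
[ 0.    0.   -0.09] [-0.0952 -0.412  -0.1061] dist 0.436
[ 0.    0.   -0.09] [-0.      0.     -0.1061] dist 0.106
```

Scaled: -0.09 m is -3.6, -0.08 m is -3.2, 1.28 rad is 12.8.

shift_gripper([
  {"sz": -2,"finger_gap": 1},
  {"sz": -4.24,"finger_gap": 1},
  {"wz": 1.6,"sx": -0.4,"sy": -2,"sz": -4.24,"finger_gap": 1},
  {"wz": 3.2,"sx": -0.8,"sy": -4,"sz": -4.24,"finger_gap": 1},
  {"wz": 4.8,"sx": -1.4,"sy": -6.4,"sz": -4.24,"finger_gap": 1},
  {"wz": 6.4,"sx": -2,"sy": -8.8,"sz": -4.24,"finger_gap": 0.5},
  {"wz": 8,"sx": -2.6,"sy": -11.2,"sz": -4.24,"finger_gap": 0.25},
  {"wz": 9.6,"sx": -3.2,"sy": -13.6,"sz": -4.24,"finger_gap": 0.25},
  {"wz": 11.2,"sx": -3.6,"sy": -15.2,"sz": -4.24,"finger_gap": 0.25},
  {"wz": 12.8,"sx": -3.8,"sy": -16.4,"sz": -4.24,"finger_gap": 0.25},
])

```text
clock: 14.05
tool_pos: [0.5501, -0.0573, 0.16]
tool_rot: [0.6, 0.8, 0.0, 0.0]
wrist_force: [-0.8, 0.4, -0.1]
width: 0.249
grasp_force: 0.0
```

shift_gripper([
  {"wz": 1,"finger_gap": 0.25},
  {"wz": 2,"finger_gap": 0.25},
  {"wz": 2,"finger_gap": 0.25},
  {"wz": 2,"finger_gap": 0.25},
])

```text
clock: 14.55
tool_pos: [0.5498, -0.0548, 0.1598]
tool_rot: [0.673, 0.739, -0.0, 0.0]
wrist_force: [-0.8, 1.0, -0.2]
width: 0.246
grasp_force: 0.0
```

```bash
python3 - <<'E'
from h import *
to((.55,-.057,.16),.09-np.pi/2); to((.55,-.057,.025),.09-np.pi/2)
c=cam("wrist"); print(telemetry.read_state()["joint_positions"].round(2),[proj(c,p).round(1) for p in ((.55,-.0567,.036),(.5547,-.1092,.036),(.5453,-.0042,.036))]); cv2.imwrite("pics/w4.png",viewer.snapshot("wrist"))
E
```

```text
[0.    0.    0.004] [-0.0022 -0.     -0.0002] dist 0.002
[0.    0.    0.004] [-0.0022 -0.      0.1348] dist 0.135
[-0.36  0.51  0.58  1.85 -0.35  0.89  0.47] [array([277.1, 194.6]), array([277. , 242.9]), array([277.2, 140.8])]
```

View pics/w4.png

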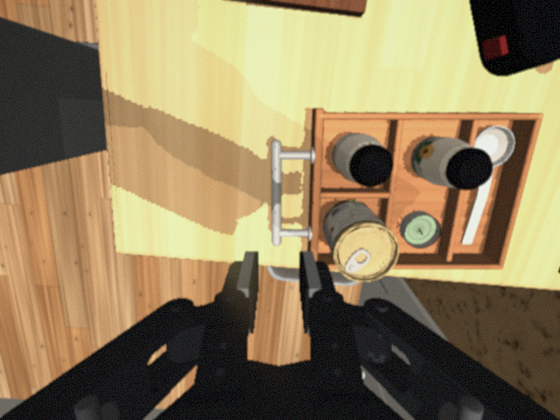

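The bar is vertical at column 276, rows 141–244, matching the prediction to 1 px. I'm descending and closing on the bar.

shift_gripper([
  {"wz": 0.04,"sx": -0.08,"sz": 1.6,"finger_gap": 0.25},
  {"wz": 0.04,"sx": -0.08,"sz": 3.2,"finger_gap": 0.25},
  {"wz": 0.04,"sx": -0.08,"sz": 4.4,"finger_gap": 0.25},
  {"wz": 0.04,"sx": -0.08,"sz": 5.36,"finger_gap": 0.25},
  {"wz": 0.04,"sx": -0.08,"sz": 5.36,"finger_gap": 0.25},
  {"wz": 0.04,"sx": -0.08,"sz": 5.36,"finger_gap": 0},
  {"wz": 0.04,"sx": -0.08,"sz": 5.36,"finger_gap": 0},
  {"wz": 0.04,"sx": -0.08,"sz": 5.36,"finger_gap": 0},
  {"wz": 0.04,"sx": -0.08,"sz": 5.36,"finger_gap": 0},
], clamp_n=60)

```text
clock: 15.72
tool_pos: [0.5502, -0.0568, 0.0262]
tool_rot: [0.676, 0.737, 0.0, 0.0]
wrist_force: [-0.8, -0.8, -0.0]
width: -0.001
grasp_force: 0.0
```

```bash
python3 -c "
from h import *
s=telemetry.read_state()['tool_pos']; to(s-.122*np.array([np.cos(.09),np.sin(.09),0]),.09-np.pi/2)"
```

```text
[ 0.001 -0.    -0.003] [-3.00e-04 -1.22e-01 -1.00e-04] dist 0.122
```

```bash
python3 - <<'E'
from h import *
a=viewer.snapshot("wrist")[60:400,130:430]; b=viewer.snapshot("side"); c=cam("side"); u,v=proj(c,(.55,-.057,.04)).astype(int)
b=b[v-70:v+70,u-60:u+63]
cv2.imwrite("pics/m.png",np.hstack([cv2.resize(a,(410,465)),cv2.resize(b,(390,465))[:, :]]))
E
```

```text
(no output)
```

View pics/m.png

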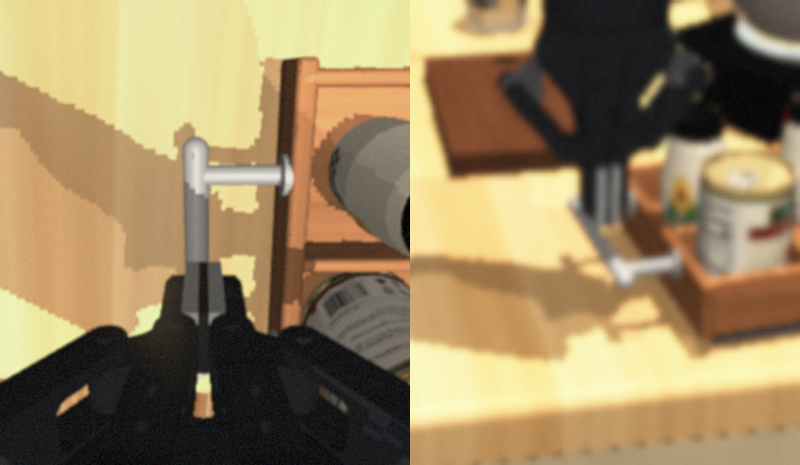

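```bash
python3 - <<'E'
from h import *
print(arm.tip_reach, telemetry.read_state()["tool_pos"], telemetry.read_state()["width"])
out=[]
for n in("side","scene"):
    b=viewer.snapshot(n); c=cam(n); u,v=proj(c,(.55,-.057,.04)).astype(int); b=cv2.resize(b[v-45:v+45,u-30:u+30],(400,600),interpolation=cv2.INTER_CUBIC)
    P=lambda p:tuple(((proj(c,p)-(u-30,v-45)+.5)*6.667).astype(int).tolist())
    s=telemetry.read_state()["tool_pos"]
    for z,col in((-.008,(0,0,255)),(.0,(0,255,0)),(.05,(255,0,0))): cv2.circle(b,P(s+[0,0,z]),3,col,-1)
    for p in((.5547,-.1092,.036),(.5453,-.0042,.036)): cv2.circle(b,P(p),3,(255,0,255),-1)
    out.append(b)
cv2.imwrite("pics/m2.png",np.hstack(out))
E
```

```text
0.008 [ 0.55005359 -0.0568985   0.02600207] 0.003349473551360862
```

View pics/m2.png

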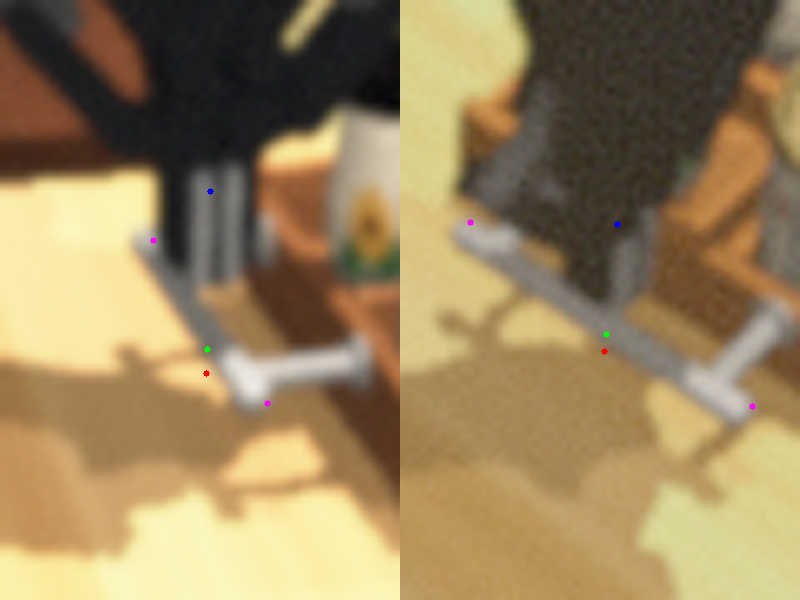

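Magenta marks (measured bar ends) lie on the bar in both views. The fingertips end at about z 0.043, just above the bar and not at the nominal 0.018 (red), so the fingers closed over the bar. I'll re-open, go 16 mm lower, which is safe either way, and close again.

Scaled: 0.015 m is 0.6, -0.02 m is -0.8.

shift_gripper([
  {"sz": -0.8,"finger_gap": 0},
  {"sz": -0.8,"finger_gap": 0.28},
  {"sz": -0.8,"finger_gap": 0.28},
  {"sz": -0.8,"finger_gap": 0.28},
  {"finger_gap": 0.28},
  {"sz": 0.32,"finger_gap": 0.28},
  {"sz": 0.6,"finger_gap": 0.28},
  {"sz": 0.6,"finger_gap": 0.28},
  {"sz": 0.6,"finger_gap": 0.28},
])

```text
clock: 17.05
tool_pos: [0.5502, -0.0571, 0.0111]
tool_rot: [0.676, 0.737, 0.0, 0.0]
wrist_force: [-0.3, 0.4, -0.1]
width: 0.282
grasp_force: 0.0
```

shift_gripper([
  {"finger_gap": 0},
  {"finger_gap": 0},
  {"finger_gap": 0},
  {"finger_gap": 0},
], clamp_n=60)

```text
clock: 17.55
tool_pos: [0.5476, -0.0572, 0.0112]
tool_rot: [0.676, 0.737, -0.001, -0.001]
wrist_force: [-8.1, -0.4, 9.1]
width: 0.086
grasp_force: 58.9
```

Scaled: -0.12 m is -4.8, -0.116 m is -4.64.

shift_gripper([
  {"sy": -0.32,"finger_gap": 0},
  {"sy": -0.8,"finger_gap": 0},
  {"sy": -1.4,"finger_gap": 0},
  {"sy": -2,"finger_gap": 0},
  {"sy": -2.6,"finger_gap": 0},
  {"sy": -3.2,"finger_gap": 0},
  {"sy": -3.8,"finger_gap": 0},
  {"sy": -4.32,"finger_gap": 0},
  {"sy": -4.64,"finger_gap": 0},
  {"sy": -4.8,"finger_gap": 0},
])

```text
clock: 18.8
tool_pos: [0.4298, -0.0681, 0.0112]
tool_rot: [0.676, 0.737, 0.0, 0.001]
wrist_force: [2.2, -3.2, 5.3]
width: 0.084
grasp_force: 59.5
```

shift_gripper([
  {"sy": -0.04,"finger_gap": 0},
  {"sy": -0.04,"finger_gap": 0},
  {"sy": -0.04,"finger_gap": 0},
])

```text
clock: 19.18
tool_pos: [0.4289, -0.0682, 0.0112]
tool_rot: [0.676, 0.737, -0.0, 0.0]
wrist_force: [1.6, -2.0, 7.8]
width: 0.085
grasp_force: 59.7
```

Scaled: -0.15 m is -6, -0.09 m is -3.6.

shift_gripper([
  {"finger_gap": 0.28},
  {"finger_gap": 0.28},
  {"finger_gap": 0.28},
  {"sz": -1.6,"finger_gap": 0.28},
  {"sz": -3.6,"finger_gap": 0.28},
  {"sz": -6,"finger_gap": 0.28},
  {"sz": -6.8,"finger_gap": 0.82},
  {"sz": -6.8,"finger_gap": 0.82},
  {"sz": -6.8,"finger_gap": 0.82},
  {"sz": -6.8,"finger_gap": 0.82},
])

```text
clock: 20.42
tool_pos: [0.4287, -0.0674, 0.1798]
tool_rot: [0.676, 0.737, -0.001, -0.001]
wrist_force: [-0.4, 0.7, 0.1]
width: 0.821
grasp_force: 0.0
```

```bash
python3 - <<'E'
from h import *
cv2.imwrite("pics/w5.png",viewer.snapshot("wrist"));c=cam("wrist")
print([proj(c,p).round(1) for p in((.4306,-.0675,.036),(.5095,-.097,.088),(.506,-.0222,.094))])
im=viewer.snapshot("side");cs=cam("side")
u,v=proj(cs,telemetry.read_state()["tool_pos"]).astype(int); print(u,v)
b=cv2.resize(im[v-60:v+30,u-50:u+50],(380,342),interpolation=cv2.INTER_CUBIC)
P=lambda p:tuple(((proj(cs,p)-(u-50,v-60)+.5)*3.8).astype(int).tolist())
s=telemetry.read_state()["tool_pos"]
for z,col in((-.008,(0,0,255)),(.0,(0,255,0)),(.05,(255,0,0))): cv2.circle(b,P(s+[0,0,z]),3,col,-1)
w=cv2.imread("pics/w5.png")[60:402,90:510]; cv2.imwrite("pics/m3.png",np.hstack([w,b]))
E
```

```text
[array([279.1, 187.8]), array([360.8, 239.5]), array([373.8, 160.4])]
229 207
```

View pics/m3.png

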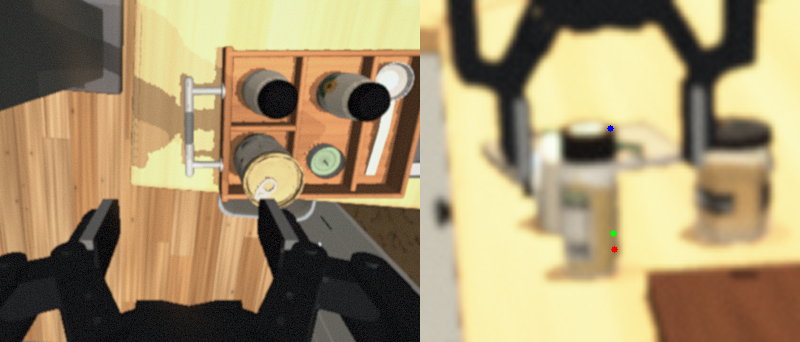

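The handle sits at its predicted pixel (279,187), so the tray is about 0.12 m out. The tin top is at (362,240), within 1 px of the prediction. The side crop puts the open fingertips about 26 mm behind the TCP, so I'll aim for TCP z 0.030 on the tin.

```bash
python3 -c "
from h import *
to((.510,-.097,.15),.09-np.pi/2);to((.510,-.097,.030),.09-np.pi/2)"
```

```text
[-0.002  0.    -0.003] [-0.0363  0.0783  0.0299] dist 0.091
[-0.002  0.    -0.003] [-0.0363  0.0785  0.1499] dist 0.173
```

The rows are not in the units I measure in: shifts go in units of 25 mm and turns go in units of 0.1 rad. I convert before sending: 0.15 m is 6, 0.14 m is 5.6.

shift_gripper([
  {"sx": -0.72,"sy": 1.6,"sz": 0.4,"finger_gap": 0.82},
  {"sx": -1.44,"sy": 3.14,"sz": 0.8,"finger_gap": 0.82},
  {"sx": -1.44,"sy": 3.14,"sz": 1.2,"finger_gap": 0.82},
  {"sx": -1.44,"sy": 3.14,"sz": 2.4,"finger_gap": 0.82},
  {"sx": -1.44,"sy": 3.14,"sz": 3.6,"finger_gap": 0.82},
  {"sx": -1.44,"sy": 3.14,"sz": 4.8,"finger_gap": 0.82},
  {"sx": -1.44,"sy": 3.14,"sz": 5.6,"finger_gap": 0.82},
  {"sx": -1.44,"sy": 3.14,"sz": 6,"finger_gap": 0.82},
  {"sx": -1.44,"sy": 3.14,"sz": 6,"finger_gap": 0.82},
])

```text
clock: 21.65
tool_pos: [0.51, -0.0965, 0.0304]
tool_rot: [0.676, 0.737, -0.0, -0.001]
wrist_force: [-0.2, -0.0, 0.6]
width: 0.821
grasp_force: 0.0
```

shift_gripper([
  {"finger_gap": 0},
  {"finger_gap": 0},
  {"finger_gap": 0},
  {"finger_gap": 0},
], clamp_n=45)

```text
clock: 22.15
tool_pos: [0.5112, -0.0966, 0.0316]
tool_rot: [0.676, 0.737, 0.0, 0.0]
wrist_force: [-1.1, -0.6, 6.2]
width: 0.662
grasp_force: 48.4
```

```bash
python3 - <<'E'
from h import *
m=cam("wrist");H=np.array(viewer.camera_model("wrist")["hand_eye"])
T=np.eye(4);T[:3,:3]=R0;T[:3,3]=(.4564,-.0035,.1724);W=T@H;c=(m[0],m[1],m[2],W[:3,3],W[:3,:3])
q=[onz(c,*p,.018)[:2] for p in((381,205),(553,209),(525,307),(377,285))];print(np.round(q,3),np.mean(q,0))
to((.54,.195,.15),.09-np.pi/2);to((.54,.195,.035),.09-np.pi/2)
E
```

```text
[[0.479 0.112]
 [0.484 0.306]
 [0.614 0.307]
 [0.582 0.118]] [0.53953024 0.21080544]
[ 0.001  0.    -0.003] [ 0.288   0.0542 -0.1184] dist 0.316
[ 0.001  0.    -0.003] [ 0.288   0.054  -0.0034] dist 0.293
```

shift_gripper([
  {"sz": -0.8,"finger_gap": 0},
  {"sz": -2.4,"finger_gap": 0},
  {"sz": -4,"finger_gap": 0},
  {"sz": -5.2,"finger_gap": 0},
  {"sz": -5.2,"finger_gap": 0},
])

```text
clock: 22.78
tool_pos: [0.5119, -0.0967, 0.1628]
tool_rot: [0.676, 0.737, 0.001, 0.002]
wrist_force: [-0.2, 0.3, -2.5]
width: 0.658
grasp_force: 48.4
```

Scaled: 0.298 m is 11.92, 0.09 m is 3.6.

shift_gripper([
  {"sx": 1.6,"sy": 0.32,"finger_gap": 0},
  {"sx": 3.6,"sy": 0.64,"finger_gap": 0},
  {"sx": 5.6,"sy": 1.04,"finger_gap": 0},
  {"sx": 7.6,"sy": 1.44,"finger_gap": 0},
  {"sx": 9.6,"sy": 1.84,"finger_gap": 0},
  {"sx": 11.2,"sy": 2.08,"finger_gap": 0},
  {"sx": 11.92,"sy": 2.12,"finger_gap": 0},
  {"sx": 11.92,"sy": 2.12,"sz": 1.6,"finger_gap": 0},
  {"sx": 11.92,"sy": 2.12,"sz": 3.2,"finger_gap": 0},
  {"sx": 11.92,"sy": 2.12,"sz": 4.4,"finger_gap": 0},
])

```text
clock: 24.02
tool_pos: [0.5366, 0.2037, 0.0486]
tool_rot: [0.676, 0.737, -0.001, -0.0]
wrist_force: [0.9, 0.4, -1.6]
width: 0.66
grasp_force: 48.4
```

```bash
python3 -c "
from h import *
to((.54,.205,.034),.09-np.pi/2)"
```

```text
[-0.002  0.001 -0.004] [0.001  0.0035 0.0146] dist 0.015
```

shift_gripper([
  {"sx": 0.04,"sy": 0.12,"sz": 0.48,"finger_gap": 0},
  {"sx": 0.04,"sy": 0.12,"sz": 0.62,"finger_gap": 0},
  {"sx": 0.04,"sy": 0.12,"sz": 0.62,"finger_gap": 0},
  {"sx": 0.04,"sy": 0.12,"sz": 0.62,"finger_gap": 0},
  {"sx": 0.04,"sy": 0.12,"sz": 0.62,"finger_gap": 0.85},
  {"sx": 0.04,"sy": 0.12,"sz": 0.62,"finger_gap": 0.9},
  {"sx": 0.04,"sy": 0.12,"sz": 0.62,"finger_gap": 0.9},
  {"sx": 0.04,"sy": 0.12,"sz": -1.2,"finger_gap": 0.9},
  {"sx": 0.04,"sy": 0.12,"sz": -3.2,"finger_gap": 0.9},
  {"sx": 0.04,"sy": 0.12,"sz": -5.6,"finger_gap": 1},
])

```text
clock: 25.28
tool_pos: [0.5399, 0.2061, 0.1919]
tool_rot: [0.676, 0.737, -0.001, -0.0]
wrist_force: [1.0, 1.9, -1.5]
width: 1.0
grasp_force: 0.0
```

```bash
python3 -c "
from h import *
to((.563,.40,.20),.09-np.pi/2)"
```

```text
[-0.001  0.001 -0.003] [ 0.1912  0.0398 -0.0083] dist 0.195
```

Scaled: 0.19 m is 7.6, 0.15 m is 6.

shift_gripper([
  {"sx": 2,"sy": 0.4,"sz": -0.32,"finger_gap": 1},
  {"sx": 4,"sy": 0.8,"sz": -0.32,"finger_gap": 1},
  {"sx": 6,"sy": 1.2,"sz": -0.32,"finger_gap": 1},
  {"sx": 7.6,"sy": 1.6,"sz": -0.32,"finger_gap": 1},
  {"sx": 7.6,"sy": 1.6,"sz": -0.32,"finger_gap": 1},
  {"sx": 7.6,"sy": 1.6,"sz": -0.32,"finger_gap": 1},
])

```text
clock: 26.02
tool_pos: [0.564, 0.398, 0.1986]
tool_rot: [0.676, 0.737, -0.0, 0.0]
wrist_force: [-0.0, -0.5, 0.0]
width: 1.002
grasp_force: 0.0
```

```bash
python3 - <<'E'
from h import *
s=telemetry.read_state();np.save("p6.npy",np.r_[s["tool_pos"],s["tool_rot"]]);c=cam("wrist");print(proj(c,(.563,.42,.082)))
cv2.imwrite("pics/w6.png",viewer.snapshot("wrist"))
E
```

```text
[278.01231201 172.29288008]
```

shift_gripper([
  {"sx": -1.2,"sy": -1.2,"finger_gap": 1},
  {"sx": -2.4,"sy": -2.4,"finger_gap": 1},
  {"sx": -2.4,"sy": -2.4,"finger_gap": 1},
  {"sx": -2.4,"sy": -2.4,"finger_gap": 1},
])

```text
clock: 26.58
tool_pos: [0.5098, 0.3337, 0.1995]
tool_rot: [0.676, 0.737, 0.001, -0.0]
wrist_force: [0.2, 0.4, -0.3]
width: 1.0
grasp_force: 0.0
```

```bash
python3 - <<'E'
from h import *
s=telemetry.read_state();np.save("p7.npy",np.r_[s["tool_pos"],s["tool_rot"]]);c=cam("wrist");print(proj(c,(.563,.42,.082)))
cv2.imwrite("pics/w7.png",viewer.snapshot("wrist"))
a=cv2.imread("pics/w6.png");b=cv2.imread("pics/w7.png"); cv2.imwrite("pics/m4.png",np.hstack([a[:,80:480],b[:,160:560]]))
E
```

```text
[344.50437611 106.66899076]
```

View pics/m4.png

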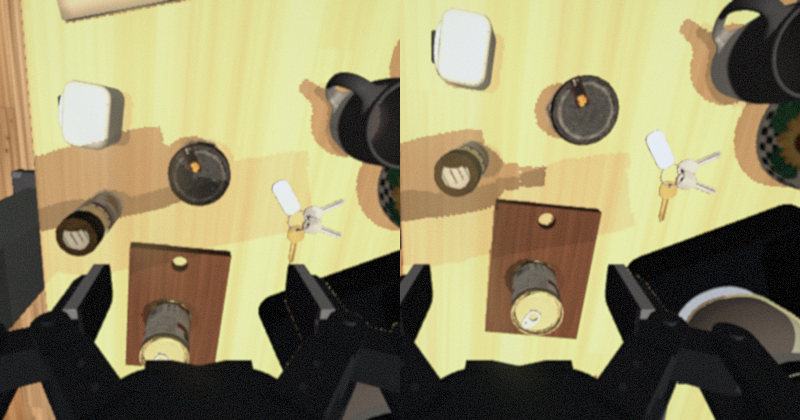

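Both views show the timer, spice jar and tin standing upright (the tin on the board), and the honey cap at (280,173) and (345,109).

```bash
python3 - <<'E'
from h import *
m=cam("wrist");H=np.array(viewer.camera_model("wrist")["hand_eye"])
def C(w):
    T=np.eye(4);T[:3,:3]=R.from_quat(w[3:]).as_matrix();T[:3,3]=w[:3];W=T@H;return m[0],m[1],m[2],W[:3,3],W[:3,:3]
a,b=C(np.load("p6.npy")),C(np.load("p7.npy"))
p=tri(ray(a,279.5,173),ray(b,345,109));print(p,proj(a,p),proj(b,p),onz(a,279.5,173,.082),onz(b,345,109,.082))
y=.09-np.pi/2
to((.563,.419,.14),y);to((.563,.419,.018),y)
E
```

```text
[0.56470067 0.41827418 0.07685866] [279.61660206 173.12023097] [344.8789249  108.86929436] [0.56446774 0.41944327 0.082     ] [0.56374419 0.41807861 0.082     ]
[ 0.001 -0.001 -0.003] [0.0798 0.0602 0.0593] dist 0.116
[ 0.001 -0.001 -0.003] [0.0797 0.0601 0.1813] dist 0.207
```

Scaled: 0.04 m is 1.6, 0.02 m is 0.8.

shift_gripper([
  {"sx": 1.2,"sy": 1.2,"sz": 0.8,"finger_gap": 1},
  {"sx": 3.2,"sy": 2.44,"sz": 1.6,"finger_gap": 1},
  {"sx": 3.2,"sy": 2.44,"sz": 2.4,"finger_gap": 1},
  {"sx": 3.2,"sy": 2.44,"sz": 4,"finger_gap": 1},
  {"sx": 3.2,"sy": 2.44,"sz": 5.6,"finger_gap": 1},
  {"sx": 3.2,"sy": 2.44,"sz": 6.8,"finger_gap": 1},
  {"sx": 3.2,"sy": 2.44,"sz": 7.252,"finger_gap": 1},
  {"sx": 3.2,"sy": 2.44,"sz": 7.252,"finger_gap": 1},
])

```text
clock: 27.62
tool_pos: [0.5633, 0.419, 0.0171]
tool_rot: [0.676, 0.737, -0.0, 0.0]
wrist_force: [-0.6, -0.2, 0.7]
width: 1.001
grasp_force: 0.0
```

shift_gripper([
  {"finger_gap": 0},
  {"finger_gap": 0},
  {"finger_gap": 0},
  {"finger_gap": 0},
], clamp_n=50)

```text
clock: 28.12
tool_pos: [0.5638, 0.4195, 0.0192]
tool_rot: [0.676, 0.737, 0.001, 0.0]
wrist_force: [-1.6, -0.9, 6.0]
width: 0.706
grasp_force: 53.1
```

shift_gripper([
  {"sz": -1.2,"finger_gap": 0},
  {"sz": -3.2,"finger_gap": 0},
  {"sz": -5.2,"finger_gap": 0},
  {"sz": -5.6,"finger_gap": 0},
  {"sz": -5.6,"finger_gap": 0},
], lines="1,2")

```text
clock: 28.75
tool_pos: [0.563, 0.4191, 0.1578]
```

```bash
python3 - <<'E'
import cv2
a=cv2.imread("pics/w5.png")[100:270,290:430]; b=cv2.imread("pics/w4.png")[95:285,290:410]
cv2.imwrite("pics/m5.png",cv2.hconcat([cv2.resize(a,(480,583),interpolation=cv2.INTER_CUBIC),cv2.resize(b,None,fx=2.6,fy=583/190,interpolation=cv2.INTER_CUBIC)]))
E
```

```text
(no output)
```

View pics/m5.png

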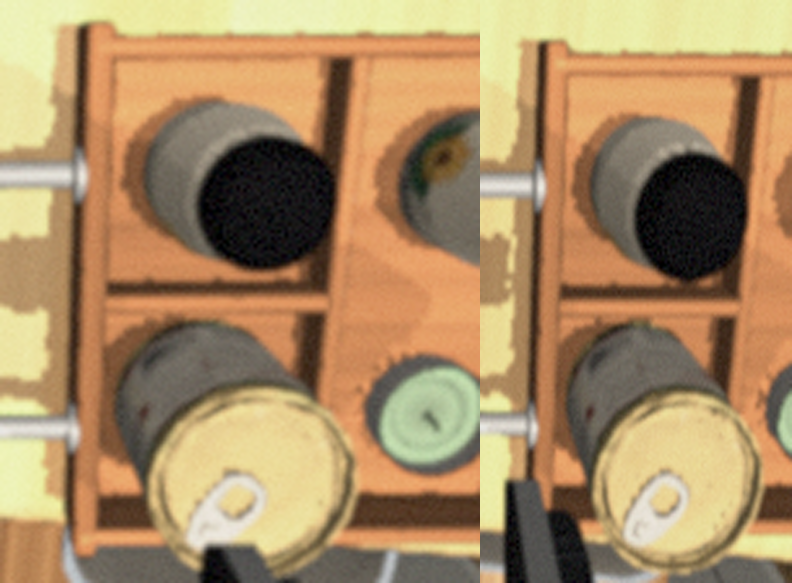

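Enlarged: right-compartment rim edges are the front panel at x≈103 (y 410), the rear divider top at x≈321 (y 410), the middle divider's right edge at (215,310) and the right wall's inner rim at (215,529).

```bash
python3 - <<'E'
from h import *
m=cam("wrist");H=np.array(viewer.camera_model("wrist")["hand_eye"])
T=np.eye(4);T[:3,:3]=R.from_quat([.676,.737,-.001,-.001]).as_matrix();T[:3,3]=(.4287,-.0674,.1798);W=T@H;c=(m[0],m[1],m[2],W[:3,3],W[:3,:3])
k=480/140; f=lambda x,y,z:onz(c,290+x/k,100+y/k,z)
h=onz(c,279,186.5,.036); print("handle",h)
X=np.array([np.cos(.09),np.sin(.09)]);Y=np.array([-X[1],X[0]])
for q in((103,410,.044),(321,410,.036),(215,310,.036),(215,529,.044),(325,300,.036)):
    p=f(*q); d=(p-h)[:2]; print(p.round(4),"tray",round(d@X,4),round(d@Y,4))
for d in(.0755,.0775): print((h[:2]+d*X-.038*Y).round(4))
y=.09-np.pi/2; 
t=h[:2]+.077*X-.038*Y; print(t); to((*t,.16),y);to((*t,.038),y)
E
```

```text
handle [ 0.43013197 -0.06588342  0.036     ]
[ 0.4767 -0.0963  0.044 ] tray 0.0437 -0.0345
[ 0.5475 -0.0931  0.036 ] tray 0.1144 -0.0377
[ 0.5084 -0.0634  0.036 ] tray 0.0782 -0.0046
[ 0.5181 -0.1339  0.044 ] tray 0.0815 -0.0757
[ 0.5417 -0.0573  0.036 ] tray 0.1119 -0.0015
[ 0.5087 -0.0969]
[ 0.5107 -0.0968]
[ 0.51023572 -0.09680898]
[ 0.    -0.001 -0.003] [-0.5094 -0.0975 -0.0027] dist 0.519
[ 0.    -0.001 -0.003] [-0.5095 -0.0975  0.1193] dist 0.532
```

Scaled: -0.09 m is -3.6, -0.47 m is -18.8.

shift_gripper([
  {"sx": -1.2,"sy": -0.2,"finger_gap": 0},
  {"sx": -3.2,"sy": -0.6,"finger_gap": 0},
  {"sx": -5.2,"sy": -1,"finger_gap": 0},
  {"sx": -7.2,"sy": -1.4,"finger_gap": 0},
  {"sx": -9.2,"sy": -1.8,"finger_gap": 0},
  {"sx": -11.2,"sy": -2.2,"finger_gap": 0},
  {"sx": -13.2,"sy": -2.6,"finger_gap": 0},
  {"sx": -15.2,"sy": -3,"finger_gap": 0},
  {"sx": -17.2,"sy": -3.32,"finger_gap": 0},
  {"sx": -18.8,"sy": -3.6,"finger_gap": 0},
])

```text
clock: 30.0
tool_pos: [0.5128, -0.0589, 0.1561]
tool_rot: [0.676, 0.737, -0.001, -0.001]
wrist_force: [1.3, -0.9, -2.7]
width: 0.701
grasp_force: 55.4
```

shift_gripper([
  {"sx": -1,"sy": -0.16,"finger_gap": 0},
  {"sx": -1.58,"sy": -0.248,"finger_gap": 0},
  {"sx": -1.58,"sy": -0.248,"sz": 0.8,"finger_gap": 0},
  {"sx": -1.58,"sy": -0.248,"sz": 2,"finger_gap": 0},
  {"sx": -1.58,"sy": -0.248,"sz": 2.8,"finger_gap": 0},
  {"sx": -1.58,"sy": -0.248,"sz": 2.8,"finger_gap": 0},
  {"sx": -1.58,"sy": -0.248,"sz": 2.8,"finger_gap": 0},
])

```text
clock: 30.88
tool_pos: [0.5118, -0.0967, 0.0877]
tool_rot: [0.676, 0.737, -0.0, -0.0]
wrist_force: [-0.1, -1.0, -2.9]
width: 0.702
grasp_force: 55.4
```

```bash
python3 -c "
from h import *
y=.09-np.pi/2
to((.5115,-.097,.036),y)"
```

```text
[-0.     0.    -0.003] [-0.0002 -0.0003  0.0517] dist 0.052
```

shift_gripper([
  {"sz": 0.6,"finger_gap": 0},
  {"sz": 1.2,"finger_gap": 0},
  {"sz": 1.6,"finger_gap": 0},
  {"sz": 1.84,"finger_gap": 0},
  {"sz": 2,"finger_gap": 0},
  {"sz": 2.08,"finger_gap": 0},
  {"sz": 2.08,"finger_gap": 0},
])

```text
clock: 31.75
tool_pos: [0.5117, -0.097, 0.0356]
tool_rot: [0.676, 0.737, 0.0, 0.0]
wrist_force: [-0.7, -0.1, -3.5]
width: 0.701
grasp_force: 55.5
```

shift_gripper([
  {"sz": 0.04,"finger_gap": 0},
  {"sz": 0.04,"finger_gap": 0},
  {"sz": 0.04,"finger_gap": 0.84},
  {"sz": 0.04,"finger_gap": 0.84},
  {"sz": 0.04,"finger_gap": 0.84},
  {"sz": -1.2,"finger_gap": 0.84},
  {"sz": -3.2,"finger_gap": 0.84},
  {"sz": -5.2,"finger_gap": 0.5},
  {"sx": 1.2,"sy": -1.8,"sz": -5.8,"finger_gap": 0.28},
  {"sx": 1.44,"sy": -3.2,"sz": -5.8,"finger_gap": 0.28},
])

```text
clock: 33.0
tool_pos: [0.4279, -0.0669, 0.1813]
tool_rot: [0.675, 0.738, 0.001, 0.0]
wrist_force: [-0.3, -0.6, 0.0]
width: 0.281
grasp_force: 0.0
```

shift_gripper([
  {"finger_gap": 0.28},
  {"finger_gap": 0.28},
])

```text
clock: 33.25
tool_pos: [0.4297, -0.068, 0.1808]
tool_rot: [0.676, 0.737, 0.0, 0.0]
wrist_force: [0.4, 0.3, 0.3]
width: 0.281
grasp_force: 0.0
```

```bash
python3 - <<'E'
from h import *
y=.09-np.pi/2
to((.4303,-.067,.011),y)
c=cam("wrist"); print([proj(c,p).round(1) for p in((.4303,-.067,.036),(.5115,-.0975,.098))])
a=viewer.snapshot("wrist");b=viewer.snapshot("side"); cv2.imwrite("pics/w8.png",a); cv2.imwrite("pics/m6.png",np.hstack([a[60:400,90:510],b[80:420,180:560]]))
E
```

```text
[ 0.001  0.    -0.003] [0.001  0.0005 0.1698] dist 0.17
[array([277.6, 186.7]), array([364.1, 243.8])]
```

View pics/m6.png

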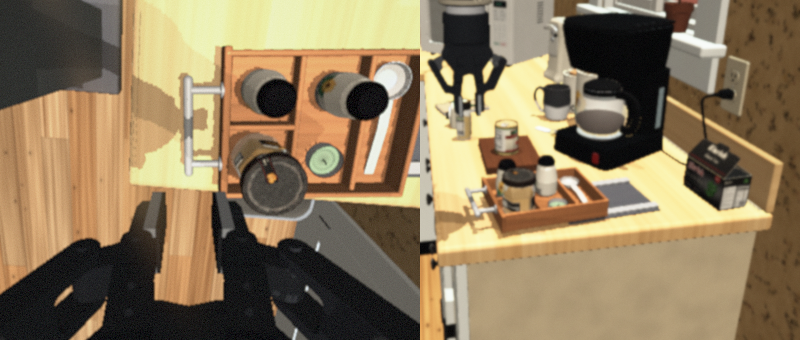

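The honey stands upright in the right compartment, cap at (363,242) against a predicted (364,244), and the tin is on the board. Next I grip the handle at (277,186).

shift_gripper([
  {"sx": 0.04,"sz": 2,"finger_gap": 0.28},
  {"sx": 0.04,"sz": 4,"finger_gap": 0.28},
  {"sx": 0.04,"sz": 5.6,"finger_gap": 0.28},
  {"sx": 0.04,"sz": 6.4,"finger_gap": 0.28},
  {"sx": 0.04,"sz": 6.792,"finger_gap": 0.28},
  {"sx": 0.04,"sz": 6.792,"finger_gap": 0.28},
  {"sx": 0.04,"sz": 6.792,"finger_gap": 0},
  {"sx": 0.04,"sz": 6.792,"finger_gap": 0},
  {"sx": 0.04,"sz": 6.792,"finger_gap": 0},
  {"sx": 0.04,"sz": 6.792,"finger_gap": 0},
], clamp_n=60)

```text
clock: 34.6
tool_pos: [0.4294, -0.0672, 0.0113]
tool_rot: [0.676, 0.737, 0.001, 0.001]
wrist_force: [-0.4, -0.8, 7.1]
width: 0.083
grasp_force: 59.3
```

shift_gripper([
  {"sy": 0.24,"finger_gap": 0},
  {"sy": 0.64,"finger_gap": 0},
  {"sy": 1.12,"finger_gap": 0},
  {"sy": 1.68,"finger_gap": 0},
  {"sy": 2.24,"finger_gap": 0},
  {"sy": 2.8,"finger_gap": 0},
  {"sy": 3.36,"finger_gap": 0},
  {"sy": 3.88,"finger_gap": 0},
  {"sy": 4.28,"finger_gap": 0},
  {"sy": 4.6,"finger_gap": 0},
])

```text
clock: 35.85
tool_pos: [0.5435, -0.0566, 0.0114]
tool_rot: [0.676, 0.737, 0.0, -0.0]
wrist_force: [-2.4, 0.4, 8.9]
width: 0.086
grasp_force: 59.7
```

shift_gripper([
  {"sy": 0.12,"finger_gap": 0},
  {"sy": 0.24,"finger_gap": 0},
  {"sy": 0.28,"finger_gap": 0},
  {"sy": 0.28,"finger_gap": 0},
])

```text
clock: 36.35
tool_pos: [0.5476, -0.0562, 0.0113]
tool_rot: [0.676, 0.737, -0.001, -0.002]
wrist_force: [-11.1, -0.6, 15.3]
width: 0.078
grasp_force: 60.5
```

Scaled: -0.18 m is -7.2, -0.15 m is -6.

shift_gripper([
  {"finger_gap": 0.28},
  {"finger_gap": 0.28},
  {"finger_gap": 0.28},
  {"sz": -1.6,"finger_gap": 0.28},
  {"sz": -3.6,"finger_gap": 0.28},
  {"sz": -6,"finger_gap": 0.28},
  {"sz": -7.2,"finger_gap": 0.28},
  {"sz": -7.2,"finger_gap": 0.28},
])

```text
clock: 37.35
tool_pos: [0.5516, -0.0566, 0.193]
tool_rot: [0.676, 0.737, 0.002, 0.002]
wrist_force: [-0.2, -0.2, -0.2]
width: 0.278
grasp_force: 0.0
```

```bash
python3 - <<'E'
from h import *
cv2.imwrite("pics/w9.png",viewer.snapshot("wrist")); c=cam("wrist"); print([proj(c,p).round(1) for p in((.55,-.057,.036),(.5547,-.1092,.036),(.5453,-.0042,.036))])
k=cv2.imread("pics/w9.png"); r=k[190]; g=cv2.cvtColor(k,cv2.COLOR_BGR2HSV)[170:176,250:310,1].mean(0).round(); print(g)
to((.455,.355,.19),0);to((.455,.355,.055),0)
E
```

```text
[array([276.3, 185.8]), array([276.5, 230.1]), array([276. , 136.3])]
[109. 107. 110. 110. 108. 109. 109. 107. 109. 108. 108. 108. 109. 109.
 107. 110. 110. 110. 108.  83.  33.  19.  19.  19.  16.  18.  17.  19.
  49. 101. 115. 116. 116. 115. 116. 117. 117. 122. 118. 119. 116. 117.
 118. 115. 108. 101.  92.  91. 101. 111. 116. 117. 117. 118. 120. 134.
 143. 149. 146. 144.]
[ 2.000e-03  1.000e-03 -1.483e+00] [ 0.418  -0.0594  0.0012] dist 0.422
[ 2.000e-03  1.000e-03 -1.483e+00] [ 0.418  -0.0596  0.1362] dist 0.444
```

The bar is at column 274, within about 1 mm of its home position, so the tray is home. Next is the spice jar.

Scaled: 0.418 m is 16.72, 0.39 m is 15.6, -1.483 rad is -14.83.

shift_gripper([
  {"wz": -1.6,"sx": 1.6,"sy": -0.2,"finger_gap": 1},
  {"wz": -3.2,"sx": 3.6,"sy": -0.4,"finger_gap": 1},
  {"wz": -4.8,"sx": 5.6,"sy": -0.8,"finger_gap": 1},
  {"wz": -6.4,"sx": 7.6,"sy": -1.2,"finger_gap": 1},
  {"wz": -8,"sx": 9.6,"sy": -1.4,"finger_gap": 1},
  {"wz": -9.6,"sx": 11.6,"sy": -1.6,"finger_gap": 1},
  {"wz": -11.2,"sx": 13.6,"sy": -2,"finger_gap": 1},
  {"wz": -12.8,"sx": 15.6,"sy": -2.2,"finger_gap": 1},
  {"wz": -14.4,"sx": 16.72,"sy": -2.38,"finger_gap": 1},
  {"wz": -14.83,"sx": 16.72,"sy": -2.38,"finger_gap": 1},
])

```text
clock: 38.65
tool_pos: [0.4526, 0.3572, 0.1887]
tool_rot: [-0.003, 1.0, -0.0, -0.001]
wrist_force: [0.5, -1.3, 0.7]
width: 0.998
grasp_force: 0.0
```

shift_gripper([
  {"finger_gap": 1},
  {"finger_gap": 1},
])

```text
clock: 38.9
tool_pos: [0.455, 0.3534, 0.1903]
tool_rot: [0.002, 1.0, -0.0, -0.0]
wrist_force: [0.5, -0.8, -0.7]
width: 0.999
grasp_force: 0.0
```

```bash
python3 - <<'E'
from h import *
to((.455,.355,.055),0)
E
```

```text
[-0.001 -0.    -0.004] [-0.      0.0017  0.1353] dist 0.135
```

shift_gripper([
  {"sy": 0.04,"sz": 2,"finger_gap": 1},
  {"sy": 0.04,"sz": 4,"finger_gap": 1},
  {"sy": 0.04,"sz": 5,"finger_gap": 1},
  {"sy": 0.04,"sz": 5.4,"finger_gap": 1},
  {"sy": 0.04,"sz": 5.4,"finger_gap": 1},
  {"sy": 0.04,"sz": 5.4,"finger_gap": 0},
  {"sy": 0.04,"sz": 5.4,"finger_gap": 0},
  {"sy": 0.04,"sz": 5.4,"finger_gap": 0},
  {"sy": 0.04,"sz": 5.4,"finger_gap": 0},
  {"sy": 0.04,"sz": 5.4,"finger_gap": 0},
], clamp_n=40)

```text
clock: 40.15
tool_pos: [0.4552, 0.356, 0.0567]
tool_rot: [0.001, 1.0, 0.0, 0.001]
wrist_force: [-1.0, -1.6, 6.0]
width: 0.46
grasp_force: 39.5
```

```bash
python3 -c "
from h import *
to((.4553,-.0049,.0555),0)"
```

```text
[ 0.001  0.001 -0.001] [-0.0005 -0.3609  0.0008] dist 0.361
```

shift_gripper([
  {"sz": -1.2,"finger_gap": 0},
  {"sz": -2.4,"finger_gap": 0},
  {"sy": -1.2,"sz": -2.8,"finger_gap": 0},
  {"sy": -3.2,"sz": -2.8,"finger_gap": 0},
  {"sy": -5.2,"sz": -2.8,"finger_gap": 0},
  {"sy": -7.2,"sz": -2.8,"finger_gap": 0},
  {"sy": -9.2,"sz": -2.8,"finger_gap": 0},
  {"sy": -11.2,"sz": -2.8,"finger_gap": 0},
  {"sy": -13.2,"sz": -2.8,"finger_gap": 0},
  {"sy": -14.44,"sz": -2.8,"finger_gap": 0},
])

```text
clock: 41.4
tool_pos: [0.4532, -0.0086, 0.1258]
tool_rot: [0.002, 1.0, -0.0, -0.0]
wrist_force: [0.3, 0.4, -0.9]
width: 0.46
grasp_force: 40.8
```

shift_gripper([
  {"finger_gap": 0},
  {"sz": 1.2,"finger_gap": 0},
  {"sz": 2.2,"finger_gap": 0},
  {"sz": 2.64,"finger_gap": 0},
  {"sz": 2.8,"finger_gap": 0},
  {"sz": 2.8,"finger_gap": 0},
  {"sz": 2.8,"finger_gap": 0},
])

```text
clock: 42.28
tool_pos: [0.4546, -0.0054, 0.0565]
tool_rot: [0.0, 1.0, -0.0, 0.0]
wrist_force: [-1.7, -2.2, 7.4]
width: 0.464
grasp_force: 40.6
```

```bash
python3 -c "
from h import *
to((.4553,-.0049,.0555),0)"
```

```text
[-0.     0.001 -0.001] [-0.0007  0.0005  0.001 ] dist 0.001
```

shift_gripper([
  {"finger_gap": 1},
  {"finger_gap": 1},
  {"finger_gap": 1},
  {"sz": -2,"finger_gap": 1},
  {"sz": -4.4,"finger_gap": 1},
  {"sy": 2,"sz": -5.2,"finger_gap": 1},
  {"sy": 4.4,"sz": -5.2,"finger_gap": 1},
  {"wz": 0.5,"sy": 6.8,"sz": -5.2,"finger_gap": 1},
  {"wz": 1,"sy": 9.2,"sz": -5.2,"finger_gap": 1},
  {"wz": 1,"sy": 11.6,"sz": -5.2,"finger_gap": 1},
])

```text
clock: 43.52
tool_pos: [0.4543, 0.2868, 0.1857]
tool_rot: [0.051, 0.999, 0.0, 0.0]
wrist_force: [1.4, -0.2, 0.2]
width: 1.002
grasp_force: 0.0
```

```bash
python3 -c "
from h import *
to((.4496,.4605,.12),-.1);to((.4496,.4605,.0275),-.1)"
```

```text
[ 0.     0.    -0.001] [0.0222 0.1723 0.0657] dist 0.186
[ 0.     0.    -0.001] [0.0223 0.1723 0.1582] dist 0.235
```

shift_gripper([
  {"sx": 0.28,"sy": 2.4,"finger_gap": 1},
  {"sx": 0.56,"sy": 4.8,"sz": 0.8,"finger_gap": 1},
  {"sx": 0.88,"sy": 6.88,"sz": 1.6,"finger_gap": 1},
  {"sx": 0.88,"sy": 6.88,"sz": 3.2,"finger_gap": 1},
  {"sx": 0.88,"sy": 6.88,"sz": 4.8,"finger_gap": 1},
  {"sx": 0.88,"sy": 6.88,"sz": 5.8,"finger_gap": 1},
  {"sx": 0.88,"sy": 6.88,"sz": 6.24,"finger_gap": 1},
  {"sx": 0.88,"sy": 6.88,"sz": 6.24,"finger_gap": 1},
])

```text
clock: 44.52
tool_pos: [0.4498, 0.458, 0.0294]
tool_rot: [0.05, 0.999, -0.0, -0.0]
wrist_force: [-0.1, -0.1, 0.2]
width: 0.999
grasp_force: 0.0
```

```bash
python3 -c "
from h import *
to((.4496,.4605,.0275),-.1)"
```

```text
[-0.001 -0.001 -0.001] [0.0005 0.0025 0.0019] dist 0.003
```

shift_gripper([
  {"finger_gap": 0},
  {"finger_gap": 0},
  {"finger_gap": 0},
  {"finger_gap": 0},
  {"finger_gap": 0},
], clamp_n=40)

```text
clock: 45.15
tool_pos: [0.4507, 0.4589, 0.0315]
tool_rot: [0.05, 0.999, 0.001, 0.001]
wrist_force: [-0.9, -0.8, 6.7]
width: 0.705
grasp_force: 42.2
```

```bash
python3 -c "
from h import *
to((.4664,-.1209,.028),-.1)"
```

```text
[ 0.002  0.002 -0.001] [-0.074  -0.5753  0.0023] dist 0.58
```

shift_gripper([
  {"sz": -1.2,"finger_gap": 0},
  {"sz": -2.8,"finger_gap": 0},
  {"sz": -4.8,"finger_gap": 0},
  {"sy": -0.8,"sz": -6,"finger_gap": 0},
  {"sx": -0.2,"sy": -2.8,"sz": -6,"finger_gap": 0},
  {"sx": -0.4,"sy": -4.8,"sz": -6,"finger_gap": 0},
  {"sx": -0.8,"sy": -6.8,"sz": -6,"finger_gap": 0},
  {"sx": -1.2,"sy": -8.8,"sz": -6,"finger_gap": 0},
  {"sx": -1.4,"sy": -10.8,"sz": -6,"finger_gap": 0},
  {"sx": -1.6,"sy": -12.8,"sz": -6,"finger_gap": 0},
])

```text
clock: 46.4
tool_pos: [0.4577, 0.1342, 0.1806]
tool_rot: [0.05, 0.999, 0.0, 0.001]
wrist_force: [1.1, -0.3, -0.2]
width: 0.703
grasp_force: 44.1
```

shift_gripper([
  {"sx": -0.24,"sy": -2,"finger_gap": 0},
  {"sx": -0.48,"sy": -4,"finger_gap": 0},
  {"sx": -0.72,"sy": -6,"finger_gap": 0},
  {"sx": -1,"sy": -8,"finger_gap": 0},
  {"sx": -1.2,"sy": -9.6,"finger_gap": 0},
  {"sx": -1.4,"sy": -10.2,"finger_gap": 0},
  {"sx": -1.4,"sy": -10.2,"sz": 1.2,"finger_gap": 0},
  {"sx": -1.4,"sy": -10.2,"sz": 2.8,"finger_gap": 0},
  {"sx": -1.4,"sy": -10.2,"sz": 4.4,"finger_gap": 0},
  {"sx": -1.4,"sy": -10.2,"sz": 5.2,"finger_gap": 0},
])

```text
clock: 47.65
tool_pos: [0.4665, -0.1204, 0.0484]
tool_rot: [0.05, 0.999, 0.0, -0.001]
wrist_force: [-0.4, 0.1, -1.2]
width: 0.703
grasp_force: 44.1
```

```bash
python3 -c "
from h import *
to((.4675,-.1209,.0315),-.1)"
```

```text
[ 0.001 -0.001  0.   ] [-0.0011 -0.0004  0.0169] dist 0.017
```

shift_gripper([
  {"sx": -0.04,"sy": -0.016,"sz": 0.4,"finger_gap": 0},
  {"sx": -0.04,"sy": -0.016,"sz": 0.66,"finger_gap": 0},
  {"sx": -0.04,"sy": -0.016,"sz": 0.7,"finger_gap": 0},
  {"sx": -0.04,"sy": -0.016,"sz": 0.7,"finger_gap": 0},
  {"sx": -0.04,"sy": -0.016,"sz": 0.7,"finger_gap": 1},
  {"sx": -0.04,"sy": -0.016,"sz": 0.7,"finger_gap": 1},
  {"sx": -0.04,"sy": -0.016,"sz": 0.7,"finger_gap": 1},
  {"sx": -0.04,"sy": -0.016,"sz": -2,"finger_gap": 1},
  {"sx": -0.04,"sy": -0.016,"sz": -4.4,"finger_gap": 1},
  {"sx": -0.04,"sy": -0.016,"sz": -6.8,"finger_gap": 1},
])

```text
clock: 48.9
tool_pos: [0.4673, -0.122, 0.2217]
tool_rot: [0.05, 0.999, -0.0, -0.0]
wrist_force: [0.8, 0.3, 1.2]
width: 1.002
grasp_force: 0.0
```

```bash
python3 -c "
from h import *
to((.4416,-.0281,.2794),0)"
```

```text
[-0.    -0.    -0.101] [ 0.035   0.0908 -0.0577] dist 0.113
```

Now to the same lookout as at the start, to compare with w1.

shift_gripper([
  {"wz": -0.5,"sx": 0.72,"sy": 1.8,"sz": -1.2,"finger_gap": 1},
  {"wz": -1.01,"sx": 1.4,"sy": 3.632,"sz": -2.32,"finger_gap": 1},
  {"wz": -1.01,"sx": 1.4,"sy": 3.632,"sz": -2.32,"finger_gap": 1},
  {"wz": -1.01,"sx": 1.4,"sy": 3.632,"sz": -2.32,"finger_gap": 1},
  {"wz": -1.01,"sx": 1.4,"sy": 3.632,"sz": -2.32,"finger_gap": 1},
])

```text
clock: 49.52
tool_pos: [0.4418, -0.0292, 0.2771]
tool_rot: [0.001, 1.0, -0.0, -0.001]
wrist_force: [0.1, -1.0, 0.0]
width: 1.002
grasp_force: 0.0
```

```bash
python3 - <<'E'
from h import *
to((.4416,-.0281,.2794),0)
a=cv2.imread("pics/w1.png");b=viewer.snapshot("wrist");cv2.imwrite("pics/w10.png",b)
cv2.imwrite("pics/m7.png",np.hstack([a[130:350,175:335],b[130:350,175:335]])); k=cv2.imread("pics/m7.png"); cv2.imwrite("pics/m7.png",cv2.resize(k,None,fx=2.5,fy=2.5,interpolation=cv2.INTER_CUBIC))
E
```

```text
[-0.001 -0.001 -0.002] [ 0.0002  0.0011 -0.0023] dist 0.003
```

View pics/m7.png

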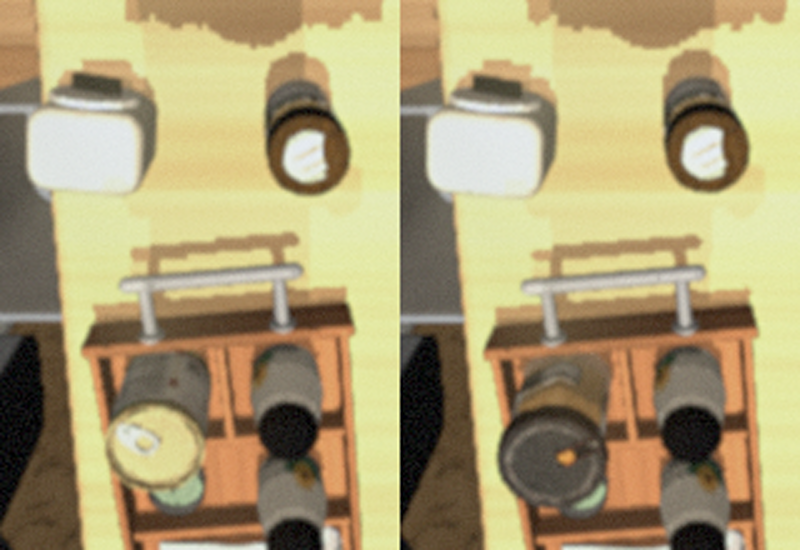

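Before (left) and after (right) agree within 1–2 px for the timer (84,150 → 484,152), spice cap (308,150 → 707,150) and handle. The tray is home with the honey in the right compartment, and everything is upright.

```bash
python3 -c "
from workcell import arm, viewer, workorder, telemetry
print(workorder.sign_off())"
```

```text
the job is handed in; nothing more can be done
None
```

The job is handed in, with no score returned yet: last pictures show the tin on the board, the honey in the tin's compartment, the tray home to about 1 mm, and the timer and spice jar back within a few mm of where they stood, all upright.

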